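Bring a cod loin up to the fence and portion stop of the guillotine cutter

TASK

Get the salt-cod loin on the cutter's white bed ready for its next cut: with the fingertips, push it along the bed until its long side lies flush against the back fence and its end touches the portion stop. Slide it only, never lift it or tip it; leave the knife up and all the other things where they are, and draw the hand clear.

Things in the scene. Friction and masses are not known exactly. Their poses are not given: they have to be found in the camera images.
- cutter: Hand guillotine for dried salt cod, fixed to the bench: a white plastic bed board, top face 30 mm above the bench. Origin: on the bench under the bed, which spans x -190..190, y -340..300 mm from it. Own axes: x away from the robot to the back fence, y along the fence, z up. The knife's cutting line runs along x at y = -130 mm; fish is fed from the +y end towards -y.
- fence_face (a point): Point on the working face of the cutter's back fence, at bed height: x = 130, y = 0, z = 30 mm in the cutter's axes, which it shares. The fence is a straight steel bar along y over the whole length of the bed, 34 mm high above it, 14 mm thick; its face looks to -x.
- stop: Portion stop, a steel plate standing across the bed, clamped rigidly to the fence 60 to 110 mm beyond the cutting line: 6 mm thick, reaching 96 mm out from the fence face, top 37 mm above the bed (wing screw over the fence to 77 mm). Origin: on the bed, in the corner of fence face and stop face. Axes as the cutter's; its face is the plane y = 0 and looks to +y, to the fish.
- loin: Long loin of dried salt cod, stiff, pale, skin down on the bed: 95 (x) x 220 (y) x 32 mm, upright sides, slightly domed top. 0.3 to 0.65 kg; 1.5 to 4.5 N slide it. Origin: centre of its underside. Own axes: x across it (+x long side goes to the fence), y along it (-y end goes to the stop), z up. Starts on the feed side of the cutting line, off the fence and askew.
- loin_stop_corner (a point): Point on the loin at its lower corner that belongs in the corner of fence and stop: at x = +47.5, y = -110 mm in the loin's own axes, 10 mm above its underside.
- loin_feed_corner (a point): Point on the loin at the other end of its fence side: at x = +47.5, y = +110 mm in the loin's own axes, 10 mm above its underside.
- blade (a joint): Hinge of the cutter's long knife, rad: 0 fully up (87 degrees above the bed), grows as it is pulled down, 1.52 on the bed. Pivot behind the fence at x 168, y -130, z 82 mm of the cutter. Parked, the knife (340 mm long, 65 mm deep, 5 mm thick) and its black handle stand nearly upright to 0.56 m above the bench, over x 60 to 190 mm of the bed. Stiff: it stays where it is.
- portion: A cut portion of the same fish, 95 (x) x 65 (y) x 30 mm, lying on the bed's near right part. Bystander. Origin: centre of its underside.
- hook_knife: Small hooked knife with a red handle, 215 mm long, 18 mm high, lying along the bed's near edge. Bystander. Origin: under the front end of the handle; the handle runs 115 mm along its -x, the blade 95 mm along its +x.
- boning_knife: Straight knife with a brown wooden handle, 325 mm long, 18 mm high, on the bench to the left. Bystander. Origin: where handle and blade meet; the blade runs 190 mm along its +x.
- tail_piece: Tail piece of dried cod, tapering, 80 x 150 x 22 mm, on the bench to the left of the cutter. Bystander. Origin: centre of its underside, length along its y.
- salt_jar: Clear jar with a white lid, 84 mm diameter, 105 mm high, on the bench to the right. Bystander. Origin: centre of its underside.
- salt_scoop: Aluminium scoop, 205 mm long, 70 mm wide, 36 mm high, on the bench to the near right. Bystander. Origin: under the back wall of its pan; the pan runs 110 mm along its +x, the handle along its -x.
Things that resemble listed ones, but are neither listed nor needed, are in the scene too. What is shaped like the loin but blue is not meant.

How it is judged:
At the end, for the whole second after the job is handed in: The loin lies flat and at rest on the bed with both ends of its long side within 4 mm of the fence face and its end within 4 mm of the stop's face; the knife is still up (x of loin_stop_corner in the frame of cutter between 0.126 and 0.134 m and x of loin_feed_corner in the frame of cutter between 0.126 and 0.134 m and y of loin_stop_corner in the frame of stop between -0.004 and 0.004 m and z of loin in the frame of cutter below 0.034 m and angle between loin's own z axis and vertical below 0.06 rad and linear speed of loin below 0.01 m/s and value of joint blade below 0.2 rad); the robot touches nothing.
It fails at once if the loin is lifted off the bed or tipped (z of loin in the frame of cutter above 0.04 m or angle between loin's own z axis and vertical above 0.15 rad).
It fails at once if the knife is pulled down (value of joint blade above 0.25 rad).
It fails at once if another thing is moved more than 20 mm (distance of any of portion, hook_knife, boning_knife, tail_piece, salt_jar, salt_scoop from where it was at the start of the episode above 0.02 m).
It also fails if it takes over 58 s, if anything falls off the work surface, if the arm or the gripper's body presses on something with over 40 N, if the wrist force passes 120 N, or if a joint passes its speed limit or range.

ROBOT

A 6-joint arm with a two-finger parallel gripper is mounted at the origin on the work surface. World frame = base frame: x ahead of the robot, y to its left, z up, the work surface at z = 0. Lengths are in m, angles in rad, forces in N, time in s.
With the tool pointing down it reaches from about 0.275 to 0.825 m from the base axis. Payload 4.9 kg.
Tool frame: the origin (TCP) lies midway between the tips of the shut fingers; the grasp point (between the pads) lies 19 mm behind it (grip_point_offset is the distance from the TCP to the grasp point, in m); z points along the fingers, y is the line along which they close (so a half turn about z gives the same grasp; the last joint's range is limited). The gripper opens to 85 mm and grips with 20 to 120 N. Pads are 22 mm wide; open, the fingers measure 114 mm over their backs; the gripper's body (76 mm by 85 mm) begins 54 mm behind the grasp point. The pads swing forward as they close: fully open they stand 13 mm farther back than shut.
Start: joints at [-1.445, 0.326, -0.193, 1.052, 0, 1.437], TCP at [0.141, -0.532, 0.231] pointing down, gripper open.
Joint ranges: [-2.65, 2.65], [-0.97, 1.79], [-1.3, 1.35], [-1.93, 2.1], [-1.47, 1.37], [-3.14, 3.14]. Speed limits (rad/s): [2.57, 2.57, 3.14, 3.14, 3.14, 3.14].

INTERFACE

Orientations are given as a rotation vector (axis times angle).
In Python, from cell import * gives the robot as it stands. Calls block until the motion is done:
- movep(position, orientation): joint-space move of the TCP to a pose.
- move_l(position, velocity=0.15, rot=None, until_force=None): straight line of the TCP; rot=None keeps the orientation; velocity is the mean speed in m/s. With until_force (N) it stops when the force on the tool has changed by that much, and returns True; else False.
- set_joints(angles): joint-space move.
- let_go() and grab(newtons=None): open the fingers fully, or close them until they stop; newtons is the grip in N (None keeps the last).
- sleep(seconds).
- ik(position, orientation): joint angles nearest the present ones, or None.
- get_state(): the state.
- grab_frame(name): name is "scene" or "side" or "wrist"; returns a dict with "img" (400x640x3 uint8, red, green, blue), "fx", "fy", "cx", "cy" (pixels), "cam_to_world" (4x4, takes a point from camera to world coordinates); the wrist camera has in their place "T_tool_cam" (4x4, takes a point from camera to tool coordinates, whose origin is the TCP and whose axes are the flange's). Camera axes: x right, y down, z forward; pixel columns grow to the right and rows downward; lengths in m; the calibration is good to about 2 mm. A picture is of the moment at which its call begins: read the wrist's pose just before it. There is no depth.
A pose or a line that the arm cannot do raises MotionError and nothing moves.
- sign_off(): hands the job in; it is judged then, once.
Trained networks look in the newest picture that a camera, given by its name, has taken for a name from the list of things; names that differ only in an ending like _2 or _b are one class to them, and where a whole thing is asked for, a point or a joint stands for the part that bears it (a point fixed in the world has none). Each returns a list of dicts, best first, with "score" (0 to 1); they miss things now and then, are a little off and sometimes report something else, mostly with a low value. They report only what shows in the picture. A call takes as long as a camera call. They do not tell look-alikes from the thing itself.
- spot_in(camera, name): "centre" ([column, row] in pixels, amid what is visible of it).
- silhouettes(camera, name): "mask" (400x640 bool, what is visible of it) and "centre" ([column, row] in pixels, amid what is visible of it).
- tip_of(camera, name): "centre" ([column, row] in pixels: a listed point, or the origin of a listed thing).
The state is a dict: "clock": time; "q": joint angles; "joint_velocities": joint speeds; "tau": joint torques, N m; "position": TCP position; "eef_rot": TCP orientation; "contact_force": force on the tool from outside, world axes, zero at the start; "wrist_torque": the same for the moment, N m; "finger_gap": opening from 0.0 (shut) to 1.0 (fully open); "grasp_force": force on a finger pad.
Only numpy, scipy, OpenCV 4.12 (cv2) and the standard library are available. Lean on these libraries where they do the work, as an engineer would, in place of code of your own. Each camera call takes 0.05 s, during which the arm holds its last target. There are 200 camera calls.

## Working session

There is one attempt and no reset: what is moved stays moved. The work goes in short steps, each a Python script; the robot and the scene stay as the last script left them, time stands still between calls to the robot, and variables do not carry over. Pictures are saved under pics/ and viewed, at most 10 in all, crops included, and the job is handed in when it is done.

```bash
ls; mkdir -p pics; cat > h.py <<'E'
from cell import *
import numpy as np, cv2
def ray(f,uv):
    T=np.array(f["cam_to_world"]); d=np.array([(uv[0]-f["cx"])/f["fx"],(uv[1]-f["cy"])/f["fy"],1.])
    return T[:3,3],T[:3,:3]@d
def onz(f,uv,z):
    o,d=ray(f,uv); return o+d*(z-o[2])/d[2]
def proj(f,p):
    T=np.array(f["cam_to_world"]); c=T[:3,:3].T@(np.array(p)-T[:3,3])
    return np.array([f["fx"]*c[0]/c[2]+f["cx"],f["fy"]*c[1]/c[2]+f["cy"]])
def save(name,img): cv2.imwrite("pics/"+name,cv2.cvtColor(np.ascontiguousarray(img),cv2.COLOR_RGB2BGR))
E
python3 - <<'E'
from h import *
zs=dict(cutter=0,fence_face=.03,stop=.03,loin=.03,loin_stop_corner=.04,loin_feed_corner=.04,portion=.03,hook_knife=.03,salt_jar=0,tail_piece=0)
for c in("scene","side"):
    f=grab_frame(c); save(c+"0.png",f["img"]); print(c,np.round(f["cam_to_world"],3).tolist(),f["fx"])
    for n,z in zs.items():
        for r in tip_of(c,n)[:3]: print(n,round(r["score"],2),np.round(r["centre"]),np.round(onz(f,r["centre"],z),4))
print(get_state())
E
```

```text
pics
scene [[0.831, 0.369, -0.417, 1.164], [0.557, -0.535, 0.636, -1.101], [0.012, -0.76, -0.65, 1.209], [0.0, 0.0, 0.0, 1.0]] 499.96687897778406
cutter 0.68 [347. 229.] [ 0.5467 -0.0153  0.    ]
fence_face 0.64 [380. 238.] [ 0.6726 -0.017   0.03  ]
stop 0.71 [341. 274.] [ 0.6488 -0.2208  0.03  ]
loin 0.79 [363. 209.] [0.5548 0.0764 0.03  ]
loin 0.56 [209. 231.] [ 0.1855 -0.3151  0.03  ]
loin_stop_corner 0.96 [185. 220.] [ 0.0882 -0.3286  0.04  ]
loin_feed_corner 0.92 [386. 189.] [0.5727 0.2054 0.04  ]
loin_feed_corner 0.55 [211. 258.] [ 0.2832 -0.4042  0.04  ]
portion 0.8 [278. 254.] [ 0.4398 -0.2679  0.03  ]
hook_knife 0.67 [238. 308.] [ 0.4754 -0.4966  0.03  ]
hook_knife 0.53 [325. 187.] [0.3745 0.0988 0.03  ]
salt_jar 0.95 [238. 307.] [ 0.4552 -0.4782  0.    ]
tail_piece 0.73 [419. 171.] [0.606  0.4281 0.    ]
tail_piece 0.25 [385. 186.] [0.5407 0.2676 0.    ]
side [[-0.752, -0.359, 0.552, -0.449], [-0.658, 0.379, -0.651, 1.039], [0.024, -0.853, -0.521, 0.94], [0.0, 0.0, 0.0, 1.0]] 472.0284028190148
cutter 0.84 [297. 212.] [ 0.5386 -0.0106 -0.    ]
fence_face 0.95 [274. 195.] [ 0
[... 504 characters left out ...]
: 1.1, 'q': array([-1.44519184e+00,  3.26184229e-01, -1.92595056e-01,  1.05197182e+00,
        4.80966474e-06,  1.43661103e+00]), 'joint_velocities': array([-1.98671785e-04, -4.48955975e-05,  1.04180075e-03, -1.97485465e-03,
       -1.62301460e-04,  2.08432857e-03]), 'tau': array([-4.66975962e-04, -4.43339181e+01,  2.62759066e+01,  1.14331637e-03,
       -5.82564610e-07, -1.10741016e-07]), 'position': array([ 0.14130701, -0.53157155,  0.23129131]), 'eef_rot': array([3.11508149e+00, 4.06924389e-01, 7.25004129e-06]), 'contact_force': array([0.30521655, 0.16263582, 0.14500743]), 'wrist_torque': array([-0.00059468, -0.04802434,  0.03012492]), 'grasp_force': 0.0, 'finger_gap': 0.9951037354077056}
```

View pics/scene0.png

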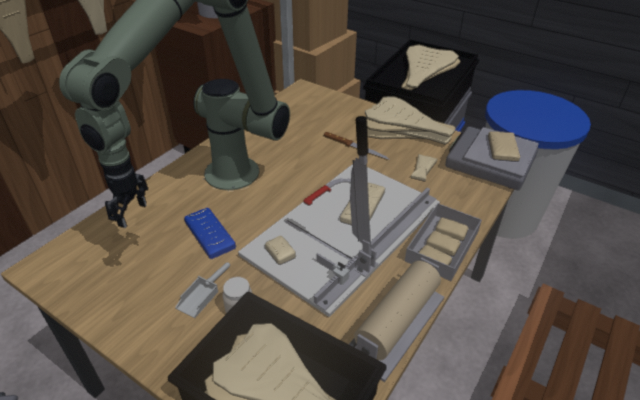

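View pics/side0.png

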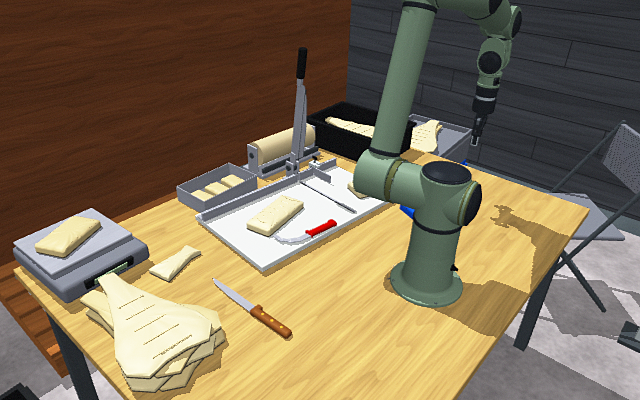

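The loin on the bed is at scene (363,203) and side (275,216). Four things could be mistaken for it:
- the blue block at scene (210,231)
- the loin on the scale at scene (505,146) / side (68,235)
- the fillets in the tray at scene (445,240)
- the portion at scene (280,248)

The pale one on the white bed beside the red hook knife fits the description. The dark line across the bed at side (328,197) looks like the parked knife's shadow. Next I'll look closely with the wrist camera.

```bash
cat >> h.py <<'E'
from scipy.spatial.transform import Rotation as R
def down(psi):  # tool z down, tool y at angle psi in world
    y=np.array([np.cos(psi),np.sin(psi),0]); z=np.array([0,0,-1.]); x=np.cross(y,z)
    return R.from_matrix(np.c_[x,y,z]).as_rotvec()
def wrist():
    s=get_state(); f=grab_frame("wrist"); T=np.eye(4); T[:3,:3]=R.from_rotvec(s["eef_rot"]).as_matrix(); T[:3,3]=s["position"]
    f["cam_to_world"]=T@np.array(f["T_tool_cam"]); return f
E
python3 - <<'E'
from h import *
s=get_state(); M=R.from_rotvec(s["eef_rot"]).as_matrix(); print(np.round(M,2).tolist())
move_l([.2,-.45,.38],.2)
for psi in (np.pi/2,-np.pi/2):
    q=ik([.42,.02,.42],down(psi)); print(psi,q)
    if q is not None: best=psi
movep([.42,.02,.42],down(np.pi/2 if ik([.42,.02,.42],down(np.pi/2)) is not None else -np.pi/2))
f=wrist(); save("w0.png",f["img"]); print(np.round(f["T_tool_cam"],3).tolist(),f["fx"],get_state()["clock"],np.round(f["cam_to_world"],3).tolist())
for n,z in dict(cutter=0,fence_face=.03,stop=.03,loin=.03,loin_stop_corner=.04,loin_feed_corner=.04,portion=.03,hook_knife=.03).items():
    for r in tip_of("wrist",n)[:2]: print(n,round(r["score"],2),np.round(r["centre"]),np.round(onz(f,r["centre"],z),4))
for n in("loin","hook_knife","portion","stop"):
  for r in silhouettes("wrist",n)[:2]:
    m=r["mask"]; c=max(cv2.findContours(m.astype(np.uint8),0,2)[0],key=cv2.contourArea)
    print(n,round(r["score"],2),m.sum(),np.round(cv2.boxPoints(cv2.minAreaRect(c))).tolist())
E
```

```text
[[0.97, 0.26, 0.0], [0.26, -0.97, -0.0], [-0.0, 0.0, -1.0]]
1.5707963267948966 [-0.12836304  0.0204142  -0.09146432  1.45891781  0.         -0.12836304]
-1.5707963267948966 [-0.12836304  0.0204142  -0.09146432  1.45891781  0.          3.01322962]
[[0.001, -0.945, -0.326, 0.084], [1.0, 0.001, -0.0, 0.001], [0.0, -0.326, 0.945, -0.142], [0.0, 0.0, 0.0, 1.0]] 345.533198113914 4.0833 [[0.001, 0.946, 0.325, 0.337], [1.0, -0.001, -0.001, 0.02], [-0.001, 0.325, -0.946, 0.562], [0.0, 0.0, 0.0, 1.0]]
cutter 0.59 [307. 206.] [ 0.5456 -0.0047  0.    ]
fence_face 0.98 [297. 280.] [ 0.6737 -0.0228  0.03  ]
stop 0.77 [184. 268.] [ 0.6482 -0.2212  0.03  ]
loin 0.76 [363. 209.] [0.5396 0.0893 0.03  ]
loin 0.47 [373. 111.] [0.3823 0.097  0.03  ]
loin_stop_corner 0.72 [306. 251.] [ 0.6104 -0.0051  0.04  ]
loin_feed_corner 0.94 [42. 17.] [ 0.2564 -0.3579  0.04  ]
loin_feed_corner 0.78 [438. 228.] [0.568  0.2122 0.04  ]
portion 0.83 [148. 149.] [ 0.4393 -0.2485  0.03  ]
portion 0.62 [378. 113.] [0.3854 0.1048 0.03  ]
hook_knife 0.84 [375. 114.] [0.3861 0.1008 0.03  ]
loin 0.94 2711 [[35.0, 0.0], [118.0, 0.0], [118.0, 44.0], [35.0, 44.0]]
loin 0.81 8284 [[294.0, 196.0], [433.0, 171.0], [444.0, 231.0], [305.0, 256.0]]
hook_knife 0.66 2473 [[292.0, 113.0], [307.0, 73.0], [444.0, 125.0], [428.0, 166.0]]
portion 0.63 3025 [[109.0, 173.0], [126.0, 111.0], [176.0, 125.0], [158.0, 188.0]]
stop 0.58 1177 [[145.0, 302.0], [171.0, 220.0], [195.0, 227.0], [169.0, 310.0]]
```

View pics/w0.png

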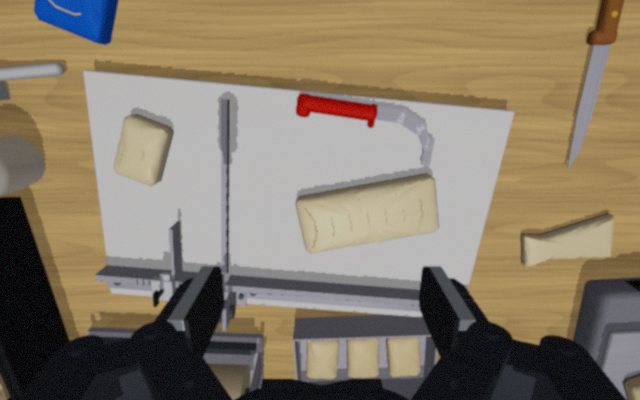

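The wrist view confirms the loin at corners (297,197), (433,173), (438,228) and (308,251). The hook knife's tip (428,165) nearly touches its near-left corner. The stop plate is at (177,245), and the parked knife is edge-on at column 227. Next I'll compute the geometry.

```bash
python3 - <<'E'
from h import *
f=wrist()
g=cv2.cvtColor(f["img"],cv2.COLOR_RGB2GRAY)
P=lambda u,v,z:onz(f,(u,v),z)[:2]
A=P(85,72,.03);B=P(513,110,.03); d=(B-A)/np.linalg.norm(B-A)
print("near corners",A,B,np.linalg.norm(B-A),"yaw",np.arctan2(d[1],d[0])-np.pi/2)
n=np.array([d[1],-d[0]]); C0=A+n*.19+d*.34
print("cutter",C0)
def cut(p): return np.round([(p-C0)@n,(p-C0)@d],4)
print("tips: fence",cut(np.array([.6737,-.0228])),"stop",cut(np.array([.6482,-.2212])))
for n_,uv,z in [("loin nr",(297,197),.058),("nl",(433,174),.058),("fl top",(438,220),.058),("fl bot",(440,228),.032),("fr bot",(308,252),.032),
  ("hook tip",(428,165),.035),("hook blade far edge",(433,130),.035),("hook heel",(374,122),.04),("portion",(148,149),.05),("stop end top",(179,210),.067),("stop end bot",(178,243),.03),("knife handle",(227,98),.5)]:
    p=P(*uv,z); print(n_,np.round(p,4),"cut",cut(p))
save("crop.png",cv2.resize(f["img"][140:320,80:480],(800,360),interpolation=cv2.INTER_CUBIC))
E
```

```text
near corners [ 0.32705858 -0.32154098] [0.38019587 0.30789587] 0.6316757993407847 yaw -0.0842206674391297
cutter [0.54498632 0.00127089]
tips: fence [ 0.1303 -0.0132] stop [ 0.1216 -0.213 ]
loin nr [ 0.5086 -0.0167] cut [-0.0348 -0.0209]
nl [0.4718 0.1892] cut [-0.0887  0.1811]
fl top [0.5468 0.205 ] cut [-0.0154  0.2032]
fl bot [0.5721 0.2195] cut [0.0087 0.2197]
fr bot [ 0.6171 -0.0019] cut [0.0722 0.0029]
hook tip [0.4634 0.1875] cut [-0.0969  0.1787]
hook blade far edge [0.4093 0.1896] cut [-0.1511  0.1763]
hook heel [0.3968 0.0991] cut [-0.1558  0.085 ]
portion [ 0.4356 -0.2385] cut [-0.0888 -0.2481]
stop end top [ 0.5267 -0.1976] cut [-0.0015 -0.1997]
stop end bot [ 0.6012 -0.2237] cut [ 0.0749 -0.2194]
knife handle [0.3396 0.0043] cut [-0.2049 -0.0143]
```

View pics/crop.png

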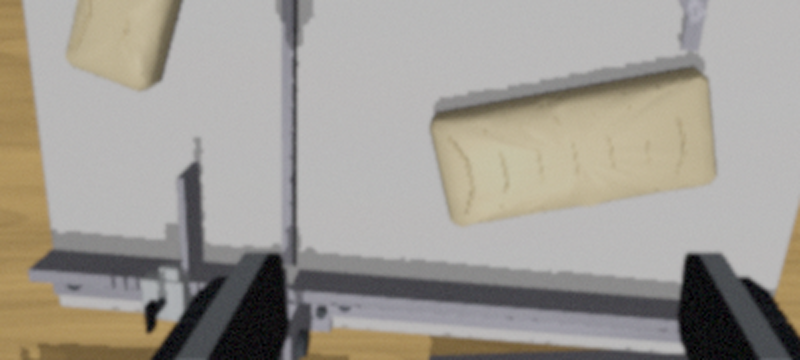

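```bash
cat >> h.py <<'E'
YAW=-.0842; d=np.array([-np.sin(YAW),np.cos(YAW)]); n=np.array([np.cos(YAW),np.sin(YAW)])
C0=np.array([.54498632,.00127089])-d*.004
def W(x,y,z): return [*(C0+n*x+d*y),z]
def cut(p): p=np.array(p)[:2]-C0; return np.round([p@n,p@d],4)
ALONG=down(YAW+np.pi/2)   # fingers close along the fence
E
python3 - <<'E'
from h import *
movep(W(-.106,.086,.15),ALONG)
print(move_l(W(-.106,.086,.025),.12,until_force=6))
s=get_state(); print(s["position"],s["contact_force"],s["finger_gap"])
hit=move_l(W(.05,.086,.025),.05,until_force=9)
s=get_state(); print(hit,cut(s["position"]),s["contact_force"],s["clock"])
f=grab_frame("side"); save("s1.png",cv2.resize(f["img"][140:290,150:430],(800,428)))
E
```

```text
False
[0.44690071 0.09188443 0.02558718] [ 0.51302117  0.8152842  -0.63639561] 0.9985282707485288
True [0.0214 0.0862] [0.05112585 0.20903483 0.25012976] 9.2583
```

View pics/s1.png

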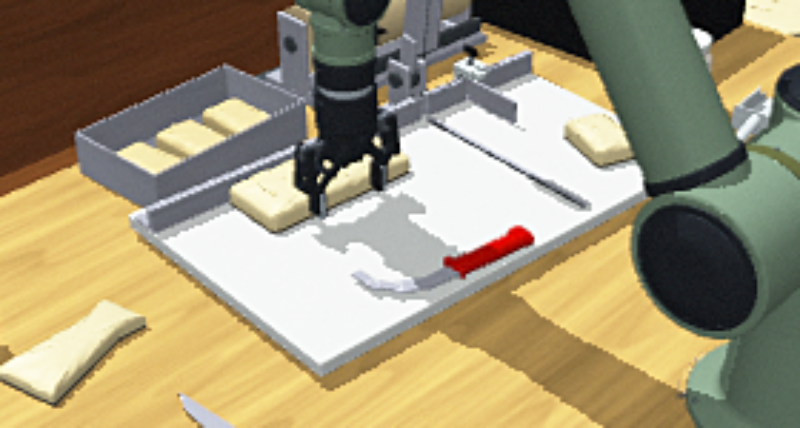

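The loin now lies along the fence, held by both fingers. Next I'll push it from the feed end towards the stop with the fingers shut.

```bash
python3 - <<'E'
from h import *
move_l(W(-.01,.086,.025),.1); move_l(W(-.01,.086,.17),.2)
grab(20)
movep(W(.078,.262,.15),ALONG)
print(move_l(W(.078,.262,.038),.12,until_force=6))
hit=move_l(W(.086,.005,.038),.05,until_force=10)
s=get_state(); print(hit,cut(s["position"]),s["position"][2],s["contact_force"],s["clock"])
f=grab_frame("side"); save("s2.png",cv2.resize(f["img"][120:270,200:480],(800,428)))
E
```

```text
False
True [0.0793 0.1493] 0.0374990510627309 [-0.6108816  -0.47458841 -0.07064768] 15.7917
```

View pics/s2.png

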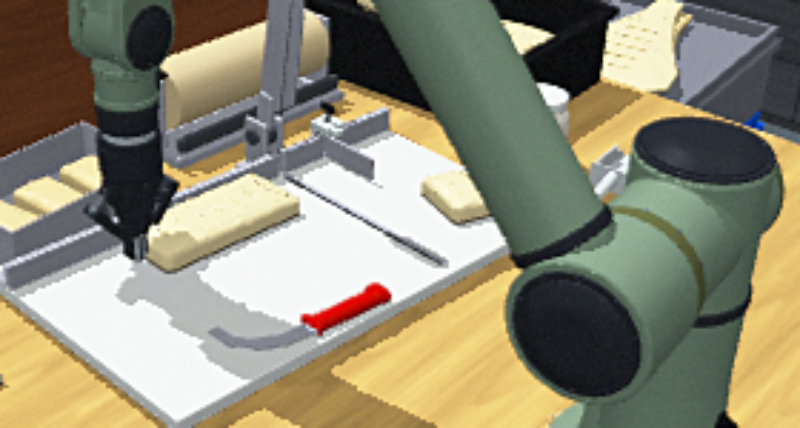

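The push stopped early at y=0.149, probably on fence drag since nothing else is in the way. I'll continue with a higher threshold and no drift towards the fence.

```bash
python3 - <<'E'
from h import *
for k in range(4):
    hit=move_l(W(.078,.005,.038),.05,until_force=18)
    s=get_state(); p=cut(s["position"]); print(hit,p,s["contact_force"],s["clock"])
    if p[1]<.04 : break
f=grab_frame("side"); save("s3.png",cv2.resize(f["img"][120:270,200:480],(800,428)))
E
```

```text
True [0.0778 0.0236] [1.31145318 1.84475745 1.25673909] 18.15
```

View pics/s3.png

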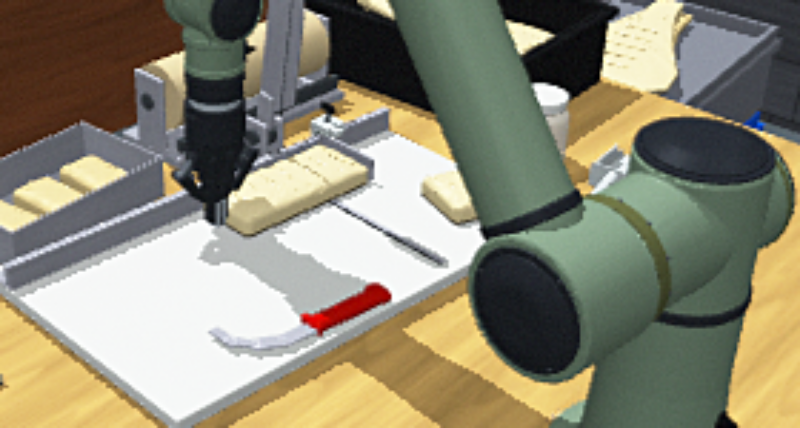

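```bash
python3 - <<'E'
from h import *
f=grab_frame("side")
for uv in [(297,50),(307,50),(297,85),(308,85),(292,130),(305,130),(288,170),(304,170)]:
    o,r=ray(f,uv); t=(-.13-(o[:2]-C0)@d)/(r[:2]@d); p=o+r*t; print(uv,cut(p),round(p[2],3))
move_l(W(.07,.05,.038),.1); move_l(W(.06,.06,.17),.2)
movep(W(-.12,.06,.33),ALONG)
f=wrist(); save("w2.png",cv2.resize(f["img"],(800,500)))
for c,nm in(("wrist","loin_stop_corner"),("wrist","loin_feed_corner"),("wrist","stop")):
    for r in tip_of(c,nm)[:2]: print(nm,round(r["score"],2),r["centre"],cut(onz(f,r["centre"],.03 if nm=="stop" else .04)))
print(get_state()["clock"])
E
```

```text
(297, 50) [ 0.1315 -0.13  ] 0.535
(307, 50) [ 0.082 -0.13 ] 0.545
(297, 85) [ 0.1312 -0.13  ] 0.414
(308, 85) [ 0.0749 -0.13  ] 0.428
(292, 130) [ 0.1589 -0.13  ] 0.235
(305, 130) [ 0.0875 -0.13  ] 0.258
(288, 170) [ 0.1841 -0.13  ] 0.056
(304, 170) [ 0.0906 -0.13  ] 0.093
loin_stop_corner 0.68 [135.8, 312.3] [ 0.1254 -0.2156]
loin_feed_corner 0.98 [288.7, 315.7] [0.1313 0.012 ]
stop 0.95 [143.6, 307.2] [ 0.1238 -0.2086]
20.6333
```

View pics/w2.png

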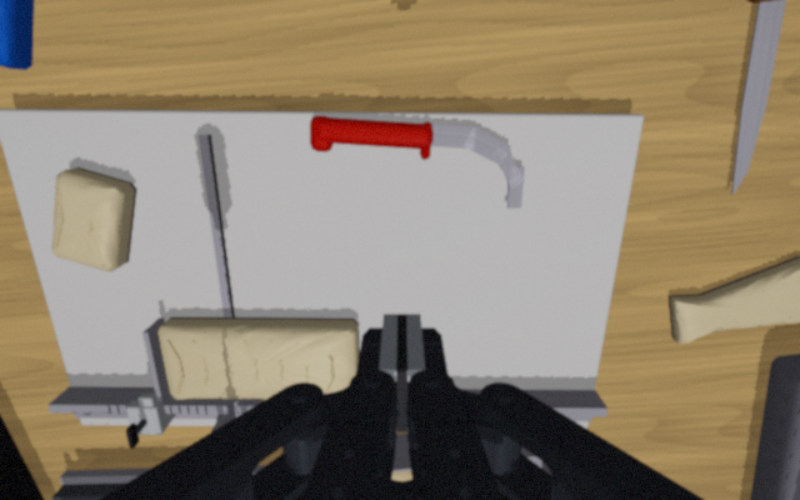

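The loin looks flush with both the fence and the stop. The knife occupies x≥0.075 at y=-0.13. To seat the loin and check it, I'll do a last two-finger push on the near side, keeping the hand on the feed side of the knife. Then I'll nudge the end once more.

```bash
python3 - <<'E'
from h import *
let_go()
movep(W(-.03,-.065,.15),ALONG)
print(move_l(W(-.03,-.065,.025),.12,until_force=6))
hit=move_l(W(.04,-.065,.025),.03,until_force=13)
s=get_state(); print(hit,cut(s["position"]),s["contact_force"],s["wrist_torque"],s["clock"])
move_l(W(-.03,-.065,.025),.1); move_l(W(-.03,-.03,.17),.2)
grab(20)
movep(W(.075,.075,.15),ALONG); move_l(W(.075,.06,.038),.12)
hit=move_l(W(.075,.0,.038),.03,until_force=13)
s=get_state(); print(hit,cut(s["position"]),s["clock"])
move_l(W(.07,.07,.038),.1); move_l(W(.05,.08,.17),.2)
movep(W(-.14,-.02,.36),ALONG)
f=wrist(); save("w3.png",cv2.resize(f["img"][150:350,60:380],(800,500),interpolation=cv2.INTER_CUBIC))
for nm in("loin_stop_corner","loin_feed_corner","stop"):
    for r in tip_of("wrist",nm)[:1]: print(nm,round(r["score"],2),r["centre"],cut(onz(f,r["centre"],.03 if nm=="stop" else .04)))
print(get_state()["clock"])
E
```

```text
False
True [ 0.0203 -0.0651] [-0.410348   -0.4998692  -1.35291601] [ 0.0237681  -0.0168264  -0.01339634] 25.1667
True [0.0748 0.0235] 30.4917
loin_stop_corner 0.94 [202.5, 311.2] [ 0.126  -0.2079]
loin_feed_corner 0.85 [28.8, 52.3] [-0.2544 -0.38  ]
stop 0.77 [200.5, 308.5] [ 0.1283 -0.2146]
33.2333
```

View pics/w3.png

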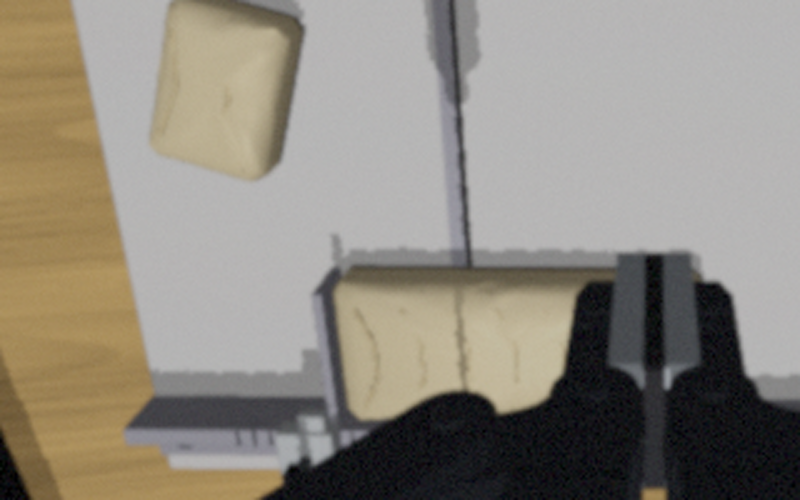

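The final crop shows the loin's near edge level with the fence from (335,268) to (615,270), and its end tight against the stop plate at (330,330). The repeat pushes met resistance within about 1 mm of where they did before, so it's seated. The hand is clear, so I'm handing in.

```bash
python3 -c "
from cell import *
print(sign_off(), get_state()['clock'])"
```

```text
the job is handed in; nothing more can be done
the job is handed in; nothing more can be done
```

The job is handed in: the loin was slid flush to the back fence with its end against the portion stop, the knife is still up, nothing else was touched as far as the pictures show, and the hand is clear; no verdict was returned.

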